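# Shut up the remote case on the ledge

### The job

Shut the black remote case using the fingertips only: first push its open drawer fully home, and only then push the raised lid down until it is fully shut over the front. Do not pick anything up, and leave the remote lying in the case and the bowl, ashtray, cup and bottle opener where they are.

Things in the scene. Friction and masses are not known exactly. Their poses are not given: they have to be found in the camera images.
- case: Black plastic remote case, 150 mm deep (x) by 200 mm wide (y) by 80 mm high without its lid, fixed to the ledge. Origin at the centre of its underside; its x axis points from its front (the drawer side, towards the robot) to its back, z up. A drawer fills the lower part; above it is an open-topped compartment (floor at 52 mm, rim at 80 mm) holding the remote.
- drawer (a joint): How far the case's drawer stands out, in m: 0 fully home, up to 0.075 open. It slides along the case's -x when opening, with about 1.5 N of friction, and stays where it is left.
- drawer_pull (a point): Centre of the front face of the drawer's white pull: a block 70 mm wide, 22 mm high (11 to 33 mm above the ledge) that stands 18 mm out of the drawer's flat front. Moves with the drawer; with the drawer home it lies 93 mm in front of the case's origin along its -x. Axes as the case's.
- lid (a joint): Angle of the case's grey lid in rad: 0 fully shut (level, resting on the rim), 1.5 nearly upright. It starts raised; a stiff hinge lets it stay at any angle, and about 1 N at its edge moves it. Its outer face is the side facing away from the robot when raised.
- lid_hinge (a point): Middle of the lid's hinge line, on the upper rear rim of the case: 75 mm behind the case's origin (its +x) and 80 mm above the ledge; the hinge runs along the case's y. Axes as the case's.
- lid_edge (a point): Middle of the lid's free edge, on its outer face, 157 mm from the hinge. The lid is a plate 157 by 204 mm, 5 mm thick, its inner face through the hinge line. A 39 mm skirt at the free edge hangs in front of the case when shut and overlaps the top of the drawer front, so the drawer must be home first. Axes: x from free edge to hinge, z out of the outer face.
- remote: Light grey remote control with black buttons, 46 by 150 by 18 mm, lying loose in the upper compartment along the case's y. Origin at the centre of its underside. Leave it lying.
- bowl: Carved wooden bowl, 136 mm across, 55 mm high, standing empty beside the case. Origin at the centre of its underside. Leave it alone.
- ashtray: Empty round glass ashtray, 104 mm across, 32 mm high. Origin at the centre of its underside. Leave it alone.
- cup: Blue ceramic cup without a handle, 72 mm across, 85 mm high. Origin at the centre of its underside. Leave it alone.
- opener: Flat steel bottle opener, about 134 mm long, 38 mm wide, 5 mm thick, lying along its x. Origin on its underside near the middle. Leave it alone.

How it is judged:
On the way, in this order (a step that is already met when the one before it is completed fails the run):
1. the drawer is pushed fully home while the lid is still up (value of joint drawer below 0.004 m and value of joint lid above 0.5 rad), for 0.2 s.
2. the lid is pushed fully shut over the closed drawer (value of joint lid below 0.04 rad and value of joint drawer below 0.004 m), for 0.2 s.
At the end, for the whole second after the job is handed in: The drawer is home to within 4 mm, the lid shut to within 0.04 rad (6 mm at its edge), and the remote, bowl, ashtray, cup and opener are within 25 mm of where they started (all of step 2 and distance of each of remote, bowl, ashtray, cup, opener from where it was at the start of the episode below 0.025 m); the robot touches nothing.
It fails at once if the lid was brought down (below 0.4 rad) while the drawer stood out more than 20 mm (value of joint lid below 0.4 rad and value of joint drawer above 0.02 m).
It fails at once if the remote was lifted, carried or shoved more than 25 mm (distance of remote from where it was at the start of the episode above 0.025 m).
It fails at once if the bowl, ashtray, cup or bottle opener was lifted, carried or shoved more than 25 mm (distance of any of bowl, ashtray, cup, opener from where it was at the start of the episode above 0.025 m).
It also fails if it takes over 48 s, if anything falls off the work surface, if the arm or the gripper's body presses on something with over 40 N, if the wrist force passes 120 N, or if a joint passes its speed limit or range.

### The arm

A 6-joint arm with a two-finger parallel gripper is mounted at the origin on the work surface. World frame = base frame: x ahead of the robot, y to its left, z up, the work surface at z = 0. Lengths are in m, angles in rad, forces in N, time in s.
With the tool pointing down it reaches from about 0.275 to 0.775 m from the base axis. Payload 14.6 kg.
Tool frame: the origin (TCP) lies between the finger pads; the fingertips stand 11 mm ahead of it and the grasp point (between the pads) lies 8 mm behind it; z points along the fingers, y is the line along which they close (so a half turn about z gives the same grasp; the last joint's range is limited). The gripper opens to 85 mm and grips with 20 to 120 N. Pads are 22 mm wide; open, the fingers measure 114 mm over their backs; the gripper's body (76 mm by 85 mm) begins 54 mm behind the grasp point. The pads swing forward as they close: fully open they stand 13 mm farther back than shut.
Start: joints at [-1.295, 0.263, -0.048, 1.259, 0, 1.415], TCP at [0.219, -0.477, 0.242] pointing down, gripper open.
Joint ranges: [-2.65, 2.65], [-0.89, 1.7], [-1.18, 1.37], [-2.13, 2.11], [-1.35, 1.29], [-3.14, 3.14]. Speed limits (rad/s): [1.89, 1.89, 2.57, 2.79, 3.14, 3.14].

### API

Orientations are given as a 3x3 rotation matrix whose columns are the frame's x, y, z axes.
In Python, from station import r, optics gives the robot as it stands. The module is installed in compiled form; this text tells all that it offers.
- The arm moves only by the tool send_rows, never from a script. Its argument "moves" is a list of rows, each a list of 7 numbers: the turn, a rotation vector about the tool's x, y, z as a fraction of full scale, then the shift along the tool's x, y, z as a fraction of full scale, then the opening, from 0 (shut) to 1 (fully open). In form: [[wx, wy, wz, tx, ty, tz, jaw], ...]. A call has 1 to 5 rows; each row shifts and turns the commanded pose from where the row before left it, along the tool's axes as they then stand; what a row does not reach is not made up. Full scale, the value 1, is 25 mm for a shift and 0.12 rad for a turn. A row lasts 1/8 s, in which the tool goes at most 62.5 mm and 10.7 degrees, less where a joint would pass 70% of its speed; a pose out of reach is approached as far as the arm can. A call with a number of a shift or a turn outside -1 to 1 is refused whole. A call with a gripper value outside its range is refused whole. The fingers move at their own pace and stop on an object; "force" is the grip in N (left out, the last holds). Time passes only in rows, so rows that do not move let the fingers close. It gives the time, the measured TCP pose, the force, the opening and the grip force at its end, in the units of the state.
- r.state(): the state, without advancing time (a new reading comes with each control period).
- optics.snapshot(name): name is "side" or "top" or "wrist"; returns a dict with "img" (384x512x3 uint8, red, green, blue), "fx", "fy", "cx", "cy" (pixels), "rvec" (rotation vector, rad) and "tvec" (3), from world to camera coordinates, as OpenCV has them. Camera axes: x right, y down, z forward; pixel columns grow to the right and rows downward; lengths in m; the calibration is good to about 2 mm. A picture is of the moment at which its call begins. There is no depth.
- r.sign_off(): hands the job in; it is judged then, once.
The state is a dict: "t": time; "joint_pos": joint angles; "joint_velocities": joint speeds; "joint_efforts": joint torques, N m; "tcp_pos": TCP position; "tcp_rot": TCP orientation; "ft_force": force on the tool from outside, world axes, zero at the start; "moment": the same for the moment, N m; "grip_width": finger opening in m; "gripper_force": force on a finger pad.
Only numpy, scipy, OpenCV 4.12 (cv2) and the standard library are available. Lean on these libraries where they do the work, as an engineer would, in place of code of your own. Each camera call takes 0.05 s, during which the arm holds its last target. There are 200 camera calls.

## Working session

There is one attempt and no reset: what is moved stays moved. The work goes in short steps, Python scripts to look and compute and a tool call to move; the robot and the scene stay as the last step left them, time stands still between calls to the robot, and variables do not carry over. Pictures are saved under pics/ and viewed, at most 10 in all, crops included, and the job is handed in when it is done.

Besides the shell and the picture viewer there is one more tool, called after ">>>" by a JSON object that holds its "op" and its "data". send_rows: Moves the arm, as the interface text tells. Its arguments: {"type":"object","properties":{"moves":{"type":"array"},"force":{"type":"number"}},"required":["moves"]}

```bash
mkdir -p pics; cat > h.py <<'E'
import numpy as np, cv2
from station import r, optics
def snap(n,f=None):
    s=optics.snapshot(n)
    if f: cv2.imwrite('pics/'+f,s['img'][:,:,::-1])
    return s
def ray(s,u,v):
    R=cv2.Rodrigues(np.array(s['rvec'],float))[0];t=np.array(s['tvec'],float).ravel()
    d=R.T@np.array([(u-s['cx'])/s['fx'],(v-s['cy'])/s['fy'],1.]);return -R.T@t,d
def onz(s,u,v,z):
    o,d=ray(s,u,v);return o+d*(z-o[2])/d[2]
def proj(s,P):
    K=np.array([[s['fx'],0,s['cx']],[0,s['fy'],s['cy']],[0,0,1.]])
    return cv2.projectPoints(np.array(P,float).reshape(-1,3),np.array(s['rvec'],float),np.array(s['tvec'],float),K,None)[0].reshape(-1,2)
E
python3 - <<'E'
from h import *
for n in('side','top'):
    s=snap(n,n+'0.png'); print(n,ray(s,s['cx'],s['cy']))
st=r.state(); print(st['t'],st['tcp_pos'],st['tcp_rot'],st['grip_width'])
E
```

```text
side (array([0.40429498, 0.49015103, 0.59277335]), array([ 0.23358063, -0.62264065, -0.74683246]))
top (array([0.45965267, 0.06393358, 0.80032295]), array([ 0.16591964, -0.02140244, -0.985907  ]))
0.1 [ 0.21917788 -0.47681353  0.24186326] [[ 9.08631575e-01  4.17598610e-01 -2.48697360e-04]
 [ 4.17598650e-01 -9.08631097e-01  9.47559233e-04]
 [ 1.69725263e-04 -9.64837920e-04 -9.99999520e-01]] 0.08568131075320229
```

View pics/side0.png

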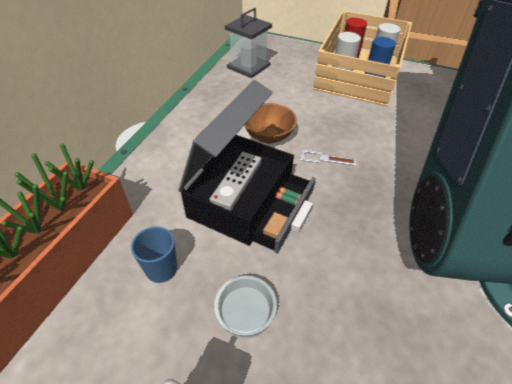

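View pics/top0.png

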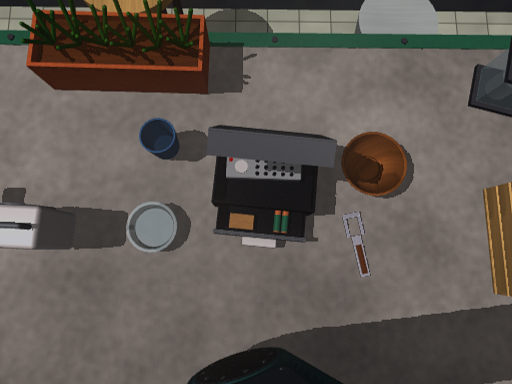

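The drawer pull is white, at about (260,242) in top and (302,215) in side. The raised lid is grey: in top its strip spans (208,127)-(336,165). I'll enlarge the case in both views to measure its corners.

```bash
python3 - <<'E'
import cv2,numpy as np
a=cv2.imread('pics/top0.png')[115:255,200:345];b=cv2.imread('pics/side0.png')[75:255,170:325]
a=cv2.resize(a,None,fx=2.7,fy=2.7,interpolation=2);b=cv2.resize(b,None,fx=2.5,fy=2.5,interpolation=2)
c=np.zeros((460,790,3),np.uint8);c[:a.shape[0],:a.shape[1]]=a;c[:b.shape[0],400:400+b.shape[1]]=b
c=np.clip(c.astype(float)*1.6,0,255).astype(np.uint8)
cv2.imwrite('pics/z.png',c)
E
```

```text
(no output)
```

View pics/z.png

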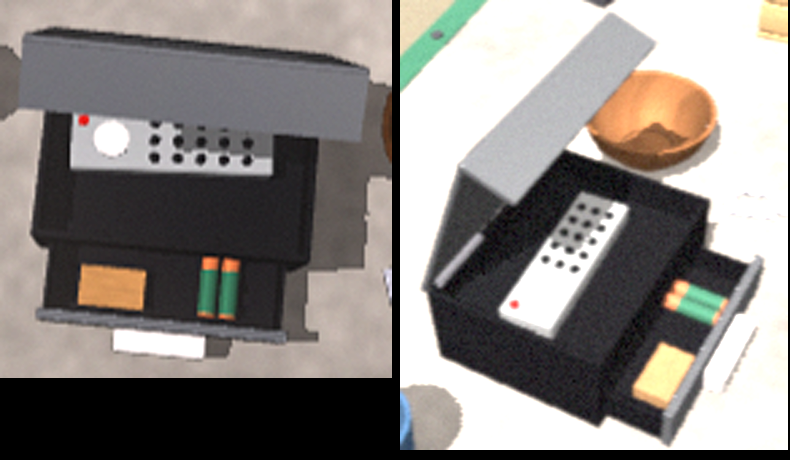

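```bash
python3 - <<'E'
from h import *
t=snap('top');s=snap('side')
def tri(a,b):
    o1,d1=ray(t,*a);o2,d2=ray(s,*b)
    k=np.linalg.lstsq(np.c_[d1,-d2],o2-o1,rcond=None)[0]
    p,q=o1+k[0]*d1,o2+k[1]*d2
    return ((p+q)/2).round(4),np.linalg.norm(p-q).round(4)
L=tri((209.3,126.9),(194,141));R=tri((336.3,140.2),(254.8,79.8))
l=tri((207.4,155),(215.2,156.2));q=tri((334,166.9),(272,91))
print('edge',L,R,'skirt',l,q)
fl=onz(t,212.2,202.8,.08);fr=onz(t,313,213.9,.08);print('rim front',fl,fr,np.linalg.norm(fl-fr))
print('side rim fr,bl',onz(s,293.2,156.2,.08),onz(s,182,190.2,.08))
for n,c in(('t',t),('s',s)):
    im=c['img'].astype(int);m=((im.min(2)>200)).astype(np.uint8)
    k,_,st,ce=cv2.connectedComponentsWithStats(m)
    for i in range(1,k):
        if st[i,4]>60: 
            y,x=np.where(_==i);b=cv2.boxPoints(cv2.minAreaRect(np.c_[x,y].astype(np.float32)))
            print(n,st[i],[onz(c,u,v,.033).round(4)[:2].tolist() for u,v in b])
bl=onz(s,182,190.2,.08)
y=(fl-fr)[:2];y/=np.linalg.norm(y);x=np.array([y[1],-y[0]]);x=x if x[0]>0 else -x
print('yaw',np.degrees(np.arctan2(x[1],x[0])))
cen=(fl+fr)[:2]/2+x*.075;print('centre',cen,'hinge',cen+x*.075,'bl pred',cen+x*.075+y*.1)
m=(L[0]+R[0])/2;h=np.r_[cen+x*.075,.08];v=m-h;print('lid ang',np.arctan2(v[2],-(v[:2]@x)),np.linalg.norm(v))
E
```

```text
edge (array([0.6512, 0.1225, 0.2264]), np.float64(0.0032)) (array([ 0.6297, -0.0782,  0.2275]), np.float64(0.0035)) skirt (array([0.6113, 0.1269, 0.2113]), np.float64(0.0008)) (array([ 0.5915, -0.076 ,  0.2136]), np.float64(0.0003))
rim front [0.55020343 0.12983573 0.08      ] [ 0.5288237  -0.06383908  0.08      ] 0.19485128889487327
side rim fr,bl [ 0.53186175 -0.06175113  0.08      ] [0.6994227  0.11258631 0.08      ]
s [380  24  20   9 131] [[0.4588, -0.8458], [0.469, -0.9121], [0.4047, -0.9408], [0.3966, -0.8733]]
s [339  32  21  10 151] [[0.592, -0.7866], [0.5272, -0.8154], [0.514, -0.7471], [0.5765, -0.7195]]
s [116 123  28  27 225] [[0.9526, 0.0118], [0.9543, -0.0968], [0.9288, -0.0831], [0.929, 0.023]]
s [219 186  15  10 116] [[0.6604, 0.0375], [0.633, 0.0261], [0.6226, 0.0493], [0.6494, 0.0604]]
s [293 201  19  26 202] [[0.4865, 0.0733], [0.48, 0.0042], [0.4651, 0.0084], [0.4723, 0.0768]]
s [215 281  15  47 120] [[0.5408, 0.3103], [0.5682, 0.2359], [0.5485, 0.2304], [0.5228, 0.3052]]
yaw -6.299364735052646
centre [0.61406073 0.02476908] hinge [0.68860789 0.01653983] bl pred [0.69958022 0.11593605]
lid ang 1.2521151284524779 0.15474158712636854
```

>>> {"op": "send_rows", "data": {"moves": [[0,0,0.9,0,0,0,0],[0,0,0.9,0,0,0,0],[0,0,0.9,0,0,0,0],[0,0,0.9,0,0,0,0],[0,0,0.88,0,0,0,0]], "force": 40}}

```text
t: 0.82
tcp_pos: [0.2192, -0.477, 0.2422]
tcp_rot: [[0.994, -0.11, -0.0], [-0.11, -0.994, 0.0], [-0.0, -0.0, -1.0]]
ft_force: [0.0, -0.2, 1.1]
grip_width: 0.0001
gripper_force: 0.0
```

>>> {"op": "send_rows", "data": {"moves": [[0,0,0,0.25,-1,0,0],[0,0,0,0.25,-1,0,0],[0,0,0,0.25,-1,0,0],[0,0,0,0.25,-1,0,0],[0,0,0,0.25,-1,0,0]]}}

```text
t: 1.45
tcp_pos: [0.264, -0.3548, 0.2423]
tcp_rot: [[0.994, -0.106, 0.0], [-0.106, -0.994, 0.0], [0.0, -0.0, -1.0]]
ft_force: [-0.1, -0.2, 0.3]
grip_width: 0.0004
gripper_force: 0.0
```

>>> {"op": "send_rows", "data": {"moves": [[0,0,0,0.25,-1,0,0],[0,0,0,0.25,-1,0,0],[0,0,0,0.25,-1,0,0],[0,0,0,0.25,-1,0,0],[0,0,0,0.25,-1,0,0]]}}

```text
t: 2.08
tcp_pos: [0.3082, -0.2339, 0.2423]
tcp_rot: [[0.994, -0.107, 0.0], [-0.107, -0.994, -0.0], [0.0, 0.0, -1.0]]
ft_force: [0.9, 0.5, -0.0]
grip_width: -0.0002
gripper_force: 0.0
```

>>> {"op": "send_rows", "data": {"moves": [[0,0,0,0.25,-1,0,0],[0,0,0,0.25,-1,0,0],[0,0,0,0.25,-1,0,0],[0,0,0,0.25,-1,0,0],[0,0,0,0.25,-1,0,0]]}}

```text
t: 2.7
tcp_pos: [0.3525, -0.1129, 0.2423]
tcp_rot: [[0.994, -0.107, 0.0], [-0.107, -0.994, -0.0], [0.0, 0.0, -1.0]]
ft_force: [-0.2, 0.5, 0.0]
grip_width: 0.0002
gripper_force: 0.0
```

>>> {"op": "send_rows", "data": {"moves": [[0,0,0,0.25,-1,0,0],[0,0,0,0.25,-1,0,0],[0,0,0,0.25,-1,0,0],[0,0,0,0.25,-1,0,0],[0,0,0,0,0,0,0]]}}

```text
t: 3.32
tcp_pos: [0.3879, -0.016, 0.2422]
tcp_rot: [[0.995, -0.104, -0.0], [-0.104, -0.995, 0.0], [-0.0, -0.0, -1.0]]
ft_force: [-0.1, 0.4, -1.1]
grip_width: 0.0002
gripper_force: 0.0
```

>>> {"op": "send_rows", "data": {"moves": [[0,0,0,0.25,-0.9,0,0],[0,0,0,0.25,-0.9,0,0],[0,0,0,0.25,-0.9,1,0],[0,0,0,0,0,1,0],[0,0,0,0,0,1,0]]}}

```text
t: 3.95
tcp_pos: [0.4129, 0.0414, 0.1665]
tcp_rot: [[0.995, -0.099, 0.001], [-0.099, -0.995, 0.005], [0.0, -0.005, -1.0]]
ft_force: [-0.3, -0.2, -0.4]
grip_width: -0.0001
gripper_force: 0.0
```

>>> {"op": "send_rows", "data": {"moves": [[0,1,0,0,0,0,0],[0,1,0,0,0,0,0],[0,1,0,0,0,0,0],[0,1,0,0,0,0,0],[0,1,0,0,0,0,0]]}}

```text
t: 4.58
tcp_pos: [0.4127, 0.0405, 0.1677]
tcp_rot: [[0.818, -0.099, 0.566], [-0.084, -0.995, -0.053], [0.569, -0.005, -0.823]]
ft_force: [1.5, -0.5, -0.6]
grip_width: 0.0003
gripper_force: 0.0
```

>>> {"op": "send_rows", "data": {"moves": [[0,0,0,-0.64,-0.06,0.92,0],[0,0,0,-0.64,-0.06,0.92,0],[0,0,0,-0.64,-0.06,0.92,0],[0,0,0,-0.64,-0.06,0.92,0],[0,0,0,-0.64,-0.06,0.92,0]]}}

```text
t: 5.2
tcp_pos: [0.4334, 0.0424, 0.0548]
tcp_rot: [[0.843, -0.089, 0.531], [-0.077, -0.996, -0.046], [0.533, -0.002, -0.846]]
ft_force: [0.3, 0.5, 0.1]
grip_width: -0.0001
gripper_force: 0.0
```

```bash
python3 - <<'E'
from h import *
s=snap('side','s1.png');st=r.state();R=np.array(st['tcp_rot']);print(st['tcp_pos'])
X=np.array([.9943,-.107,0])
print('per unit fwd',R.T@X, 'down',R.T@[0,0,-1])
E
```

```text
[0.43421647 0.04234727 0.05367806]
per unit fwd [0.84673427 0.01767705 0.53179892] down [-0.53188856  0.00195203  0.84681211]
```

View pics/s1.png

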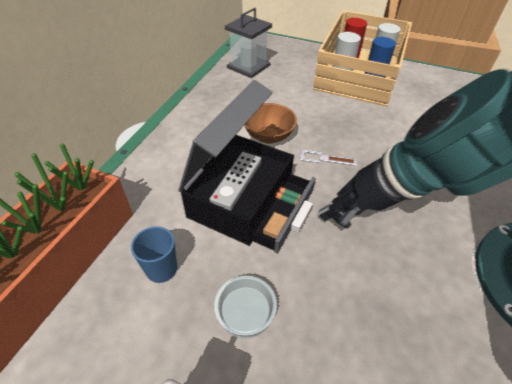

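The fingertips, at about (335,218) in the side view, stand just in front of the white pull at (302,215). The arm is near its inner reach limit here, so I'll ease the tilt and then lower.

>>> {"op": "send_rows", "data": {"moves": [[0,-0.8,0,0,0,0,0],[0,0,0,-0.21,-0.1,0.43,0],[0,0,0,-0.21,-0.1,0.43,0],[0,0,0,0,0,0,0]]}}

```text
t: 5.75
tcp_pos: [0.4327, 0.0444, 0.0308]
tcp_rot: [[0.891, -0.085, 0.447], [-0.078, -0.996, -0.036], [0.448, -0.003, -0.894]]
ft_force: [-0.0, 0.1, -0.1]
grip_width: -0.0001
gripper_force: 0.0
```

>>> {"op": "send_rows", "data": {"moves": [[0,0,0,0.5,0.01,0.25,0],[0,0,0,0.5,0.01,0.25,0],[0,0,0,0.5,0.01,0.25,0],[0,0,0,0.5,0.01,0.25,0],[0,0,0,0.4,0.01,0.2,0]]}}

```text
t: 6.38
tcp_pos: [0.5013, 0.0376, 0.0313]
tcp_rot: [[0.89, -0.085, 0.448], [-0.077, -0.996, -0.035], [0.45, -0.003, -0.893]]
ft_force: [-1.7, 0.4, 1.0]
grip_width: -0.0001
gripper_force: 1.0
```

>>> {"op": "send_rows", "data": {"moves": [[0,0,0,0.12,0,0.06,0],[0,0,0,0.08,0,0.04,0],[0,0,0,0,0,0,0]]}}

```text
t: 6.75
tcp_pos: [0.5057, 0.0372, 0.0313]
tcp_rot: [[0.89, -0.085, 0.448], [-0.077, -0.996, -0.035], [0.449, -0.003, -0.893]]
ft_force: [-0.8, 0.2, -0.5]
grip_width: -0.0001
gripper_force: 0.0
```

>>> {"op": "send_rows", "data": {"moves": [[0,0,0,0.08,0,0.04,0],[0,0,0,0.08,0,0.04,0],[0,0,0,0,0,0,0]]}}

```text
t: 7.12
tcp_pos: [0.5105, 0.0368, 0.0314]
tcp_rot: [[0.89, -0.085, 0.448], [-0.077, -0.996, -0.035], [0.45, -0.003, -0.893]]
ft_force: [0.2, 0.1, -0.4]
grip_width: -0.0
gripper_force: 0.1
```

>>> {"op": "send_rows", "data": {"moves": [[0,0,0,0.08,0,0.04,0],[0,0,0,0.08,0,0.04,0]]}}

```text
t: 7.38
tcp_pos: [0.5115, 0.0367, 0.03]
tcp_rot: [[0.892, -0.085, 0.443], [-0.077, -0.996, -0.035], [0.445, -0.003, -0.896]]
ft_force: [-30.2, 1.1, 23.3]
grip_width: -0.0004
gripper_force: 15.2
```

```bash
python3 - <<'E'
from h import *
s=snap('side');t=snap('top');st=r.state();print(st['tcp_pos'],st['ft_force'])
a=cv2.resize(t['img'][115:255,200:345],None,fx=2.7,fy=2.7);b=cv2.resize(s['img'][75:255,170:325],None,fx=2.5,fy=2.5)
c=np.zeros((460,790,3),np.uint8);c[:a.shape[0],:a.shape[1]]=a;c[:b.shape[0],400:400+b.shape[1]]=b
cv2.imwrite('pics/z2.png',np.clip(c[:,:,::-1]*1.6,0,255).astype(np.uint8))
E
```

```text
[0.51139952 0.03678252 0.02987784] [-20.65111883   1.06262475  13.57511591]
```

View pics/z2.png

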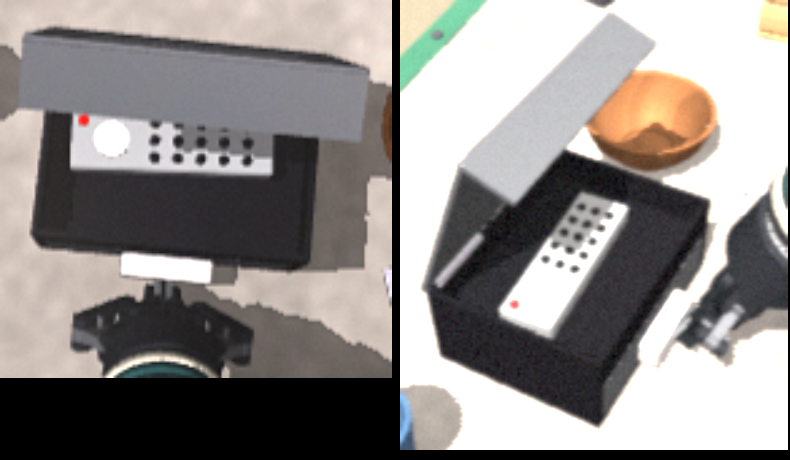

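The drawer is home: the pull (165,267) in the crop now sits right against the case front, and contact force jumped to 30 N. I'll back off, rise and untilt.

>>> {"op": "send_rows", "data": {"moves": [[0,0,0,-0.89,0,-0.45,0],[0,0,0,-0.3,0,-0.95,0],[0,0,0,0,0,-1,0],[0,0,0,0,0,-1,0],[0,-0.8,0,0,0,-1,0]]}}

```text
t: 8.1
tcp_pos: [0.4369, 0.0429, 0.1165]
tcp_rot: [[0.93, -0.085, 0.358], [-0.08, -0.996, -0.027], [0.359, -0.003, -0.933]]
ft_force: [-0.5, 0.3, -0.8]
grip_width: 0.0001
gripper_force: 0.0
```

>>> {"op": "send_rows", "data": {"moves": [[0,-0.9,0,0,0,-1,0],[0,-0.9,0,0,0,-1,0],[0,-0.9,0,0,0,-1,0],[0,-0.35,0,0,0,-1,0],[0,0,0,0,0,-1,0]]}}

```text
t: 8.72
tcp_pos: [0.4191, 0.0439, 0.2391]
tcp_rot: [[0.996, -0.085, 0.004], [-0.085, -0.996, 0.003], [0.003, -0.003, -1.0]]
ft_force: [0.7, 0.3, -0.2]
grip_width: -0.0
gripper_force: 0.0
```

>>> {"op": "send_rows", "data": {"moves": [[0,0,0,0,0,-1,0],[0,0,0,0,0,-1,0],[0,0,0.1,0.9,0,0,0],[0,0,0.1,0.9,0,0,0],[0,0,0,0.9,0,0,0]]}}

```text
t: 9.35
tcp_pos: [0.4858, 0.0326, 0.2888]
tcp_rot: [[0.995, -0.103, 0.005], [-0.103, -0.995, 0.006], [0.005, -0.007, -1.0]]
ft_force: [0.5, 0.1, 1.1]
grip_width: -0.0
gripper_force: 0.0
```

>>> {"op": "send_rows", "data": {"moves": [[0,0,0,0.9,0,0,0],[0,0,0,0.9,0,0,0],[0,0,0,0.9,0,0,0],[0,0,0,0.9,0,0,0],[0,0,0,0.9,0,0,0]]}}

```text
t: 9.98
tcp_pos: [0.5977, 0.0211, 0.2891]
tcp_rot: [[0.995, -0.103, 0.005], [-0.103, -0.995, 0.006], [0.004, -0.007, -1.0]]
ft_force: [0.4, -0.1, 0.8]
grip_width: -0.0002
gripper_force: 0.0
```

>>> {"op": "send_rows", "data": {"moves": [[0,0,0,0.9,0,0,0],[0,0,0,0.9,0,0,0],[0,0,0,0.9,0,0,0],[0,0,0,0.9,0,0,0],[0,0,0,0,0,0,0]]}}

```text
t: 10.6
tcp_pos: [0.6874, 0.0117, 0.2883]
tcp_rot: [[0.995, -0.103, 0.004], [-0.103, -0.995, 0.006], [0.003, -0.007, -1.0]]
ft_force: [-0.5, -0.7, 0.6]
grip_width: -0.0001
gripper_force: 0.0
```

>>> {"op": "send_rows", "data": {"moves": [[0,0,0,0,0,0.9,0],[0,0,0,0,0,0.9,0],[0,0,0,0,0,0.9,0],[0,0,0,-0.5,0,0,0],[0,0,0,-0.5,0,0,0]]}}

```text
t: 11.22
tcp_pos: [0.6607, 0.0151, 0.2218]
tcp_rot: [[0.995, -0.103, 0.005], [-0.103, -0.995, 0.006], [0.004, -0.007, -1.0]]
ft_force: [0.5, -0.7, 0.1]
grip_width: 0.0003
gripper_force: 0.0
```

>>> {"op": "send_rows", "data": {"moves": [[0,0,0,-0.4,0,0.15,0],[0,0,0,-0.4,0,0.18,0],[0,0,0,-0.4,0,0.21,0]]}}

```text
t: 11.6
tcp_pos: [0.6312, 0.0182, 0.2087]
tcp_rot: [[0.995, -0.103, 0.006], [-0.103, -0.995, 0.006], [0.005, -0.007, -1.0]]
ft_force: [0.2, -1.2, 0.5]
grip_width: -0.0
gripper_force: 0.4
```

```bash
python3 - <<'E'
from h import *
s=snap('side','s3.png');st=r.state();print(st['tcp_pos'],st['ft_force'])
E
```

```text
[0.63001101 0.01838438 0.2081171 ] [ 0.78785938  0.60922048 -0.29721929]
```

View pics/s3.png

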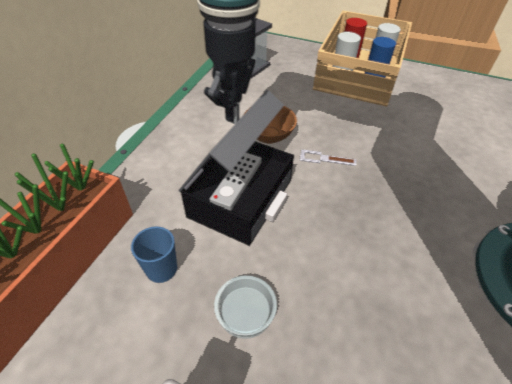

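The fingertips at (233,112) are behind the lid, which has tipped forward to about 1 rad, and the drawer stays shut. I'll follow the arc down.

>>> {"op": "send_rows", "data": {"moves": [[0,0,0,-0.48,0,0.43,0],[0,0,0,-0.48,0,0.43,0],[0,0,0,-0.42,0,0.53,0],[0,0,0,-0.42,0,0.53,0]]}}

```text
t: 12.15
tcp_pos: [0.587, 0.023, 0.1602]
tcp_rot: [[0.995, -0.103, 0.006], [-0.103, -0.995, 0.006], [0.005, -0.007, -1.0]]
ft_force: [0.3, -0.3, 0.1]
grip_width: -0.0001
gripper_force: 0.3
```

>>> {"op": "send_rows", "data": {"moves": [[0,0,0,-0.27,0,0.62,0],[0,0,0,-0.27,0,0.62,0],[0,0,0,-0.1,0,0.4,0],[0,0,0,-0.07,0,0.4,0],[0,0,0,0,0,0,0]]}}

```text
t: 12.78
tcp_pos: [0.5698, 0.0249, 0.1086]
tcp_rot: [[0.995, -0.102, 0.004], [-0.102, -0.995, 0.007], [0.003, -0.007, -1.0]]
ft_force: [0.1, -0.1, 0.4]
grip_width: 0.0001
gripper_force: 0.0
```

Tips are at z≈0.098; the shut lid's top is at 0.085.

>>> {"op": "send_rows", "data": {"moves": [[0,0,0,0,0,0.25,0],[0,0,0,0,0,0.15,0],[0,0,0,0,0,0.08,0],[0,0,0,0,0,0,0]]}}

```text
t: 13.28
tcp_pos: [0.57, 0.0249, 0.0969]
tcp_rot: [[0.995, -0.102, 0.005], [-0.102, -0.995, 0.007], [0.004, -0.007, -1.0]]
ft_force: [-0.0, -0.3, 0.6]
grip_width: -0.0003
gripper_force: 0.0
```

>>> {"op": "send_rows", "data": {"moves": [[0,0,0,0,0,0.08,0],[0,0,0,0,0,0.08,0],[0,0,0,0,0,0,0]]}}

```text
t: 13.65
tcp_pos: [0.5703, 0.0249, 0.0955]
tcp_rot: [[0.995, -0.102, 0.007], [-0.102, -0.995, 0.006], [0.007, -0.007, -1.0]]
ft_force: [-11.9, 0.6, 36.3]
grip_width: -0.0001
gripper_force: 18.3
```

>>> {"op": "send_rows", "data": {"moves": [[0,0,0,0,0,0,0],[0,0,0,0,0,-0.5,0],[0,0,0,0,0,-1,0],[0,0,0,0,0,-1,0],[0,0,0,0,0,-1,0]]}}

```text
t: 14.28
tcp_pos: [0.5696, 0.0243, 0.1815]
tcp_rot: [[0.995, -0.102, 0.005], [-0.102, -0.995, 0.007], [0.004, -0.007, -1.0]]
ft_force: [0.3, -0.2, -0.7]
grip_width: 0.0001
gripper_force: 0.0
```

```bash
python3 - <<'E'
from h import *
s=snap('side','s4.png');st=r.state();print(st['tcp_pos'],st['ft_force'])
E
```

```text
[0.57067873 0.02423327 0.18454463] [-0.52051035 -0.7636942   2.84765159]
```

View pics/s4.png

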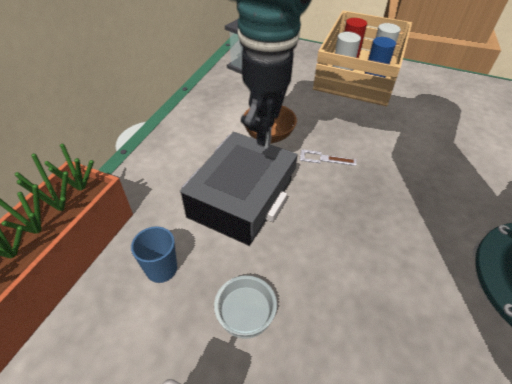

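The lid lies flat and shut at (240,180), the pull is home at (277,206), and the other objects haven't moved. The gripper is clear.

```bash
python3 -c "
from h import *
print(r.sign_off())"
```

```text
the job is handed in; nothing more can be done
None
```

I pushed the drawer fully home, then pressed the lid shut over it; the last picture shows the bowl, ashtray, cup and opener undisturbed (the remote is hidden under the lid), and the job is handed in at about 14 s, with no verdict returned.

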